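Draw the spare yellow insert from under the flap and show it to the camera

TASK

Swing the caged lamp aside by its arm until no part of it hangs over the birch spares box, then lift the box's flap well up so that it stays open, and take the yellow insert out of its slot. Finish while still holding the insert in the gripper, steady and upright in front of the inspection camera, above the middle of the white pad with its centre at lens height and a broad face square to the lens. Leave the lamp aside, the flap open, the grey insert in its slot and the other parts on the bench where they are.

Things in the scene. Friction and masses are not known exactly. Their poses are not given: they have to be found in the camera images.
- box: birch plywood spares box, fixed, 170 (own x) x 180 (own y) x 100 mm tall, walls and floor 8 mm; origin under its centre, own z up, own -x is the front. Inside are two slots that run along own x, at own y = +35 and -35 mm, each 16 mm wide between ribs that rise 22 mm above the floor; one insert stands in each. From an insert's middle to the nearest side wall is 47 mm, to the other insert's middle 70 mm, so the fingers must not be fully open there
- flap (a joint): angle of the box's hinged flap (wooden lid 170 x 180 x 8 mm, on top of the box): 0 shut, grows as it lifts, 1.9 fully open; stiff hinge, it stays at any angle; lifting at the knob takes about 2 to 3 N
- flap_handle (a point): middle of the black round knob on the flap (knob head 28 mm diameter, 16 mm long, on a 12 mm stem; its middle is 35 mm above the flap and 30 mm from the flap's front edge); can be pinched across the box's own y, and then turns between the fingers as the flap swings
- flap_hinge (a point): middle of the flap's hinge line, which runs along the box's own y at the box's rear (+x) top edge
- lamp_post: fixed upright lamp post 20 mm thick beside the box's rear left corner, on a round foot 84 mm in diameter; origin under its centre on the bench; the lamp arm turns about its vertical axis; post and hinge end at 235 mm height
- lamp_arm (a joint): angle of the lamp arm about the post (rad): near 0 to 0.35 it stands over the box; it grows as the arm swings clockwise seen from above, that is first to the front, then to the left away from the box; stop at 2.4; stays where it is left; about 1 N at the knob moves it. At about 1.0 or more the lamp is clear of the box, 1.75 gives ample room
- lamp_knob (a point): middle of the upright red knob (24 mm diameter, 30 mm tall, at 266 mm height) on top of the lamp head, 170 mm from the post's axis; a stem of 12 mm is below it
- lamp_cage (a point): middle of the caged bulb under the arm's end, on the same vertical as the red knob; wire cage 72 mm in diameter, from 161 to 207 mm height
- yellow_insert_c (a point): centre (half-way up, 41 mm above its foot) of the wanted yellow insert, hidden under the flap, in either slot: plate 70 wide (own x) x 12 thick (own y) x 60 mm tall with a tab 30 wide x 12 thick x 22 mm tall centred on top (82 mm tall in all), standing upright in its slot, own z up, broad faces along own y
- yellow_insert_tab (a point): centre of the yellow insert's tab, 30 mm above the insert's centre: pinch here from above across the 12 mm thickness (own y)
- viewer: inspection camera stand, fixed: white pad 150 x 140 x 6 mm with black marks, and a camera on a post whose lens looks along own -x; origin under the pad's centre, own z up. Lens on own y = 0 at 150 mm height, its front 89 mm behind (+x of) the pad's centre; camera top at 175 mm height
- view_point (a point): point on the lens axis, 150 mm straight above the pad's centre: where the insert's centre is to be held
- grey_insert_c (a point): centre of the grey insert in the other slot, of the same shape; not wanted: plate 70 wide (own x) x 12 thick (own y) x 60 mm tall with a tab 30 wide x 12 thick x 22 mm tall centred on top (82 mm tall in all), standing upright in its slot, own z up, broad faces along own y
- canister_c (a point): centre of a loose grey screw-top canister, 76 mm diameter, 110 mm tall; leave alone
- bracket_c (a point): point 35 mm up in a loose green cast roller bracket, 60 x 80 x 70 mm tall; leave alone
- hub_c (a point): centre of a loose chrome tension spring hub, 60 mm diameter, 55 mm tall; leave alone
- wheel_a_c (a point): centre of a loose red nylon guide wheel lying flat, 60 mm diameter, 26 mm tall; leave alone
- wheel_b_c (a point): centre of a second such red guide wheel; leave alone

How it is judged (in metres and radians):
On the way, in this order (a step that is already met when the one before it is completed fails the run):
1. the lamp is swung clear of the box (y of lamp_cage in the frame of box above 0.12 m), for 0.2 s.
2. the flap is lifted open (value of joint flap above 1 rad), for 0.2 s.
3. the yellow insert is drawn up out of the box in the gripper (height (world z) of yellow_insert_c above 0.145 m and contact force between the fingers and yellow_insert above 0.5 N), for 0.2 s.
At the end, for the whole second after the job is handed in: Gripper holds the yellow insert still, upright within 14 deg, centre within 25 mm of the view point (35 mm along the lens axis), face within 15 deg of square to the lens, free of the stand; lamp centre over 120 mm left of box middle, flap past 1.0 rad, other parts within 30 mm of their starts (y of lamp_cage in the frame of box above 0.12 m and value of joint flap above 1 rad and contact force between the fingers and yellow_insert above 0.5 N and linear speed of yellow_insert below 0.05 m/s and angle between yellow_insert_c's own z axis and vertical below 0.25 rad and angle between the y axis of yellow_insert_c and the x axis of viewer, either way round below 0.26 rad and x of yellow_insert_c in the frame of view_point between -0.035 and 0.035 m and y of yellow_insert_c in the frame of view_point between -0.025 and 0.025 m and z of yellow_insert_c in the frame of view_point between -0.025 and 0.025 m and contact force between yellow_insert and viewer below 0.1 N and distance of each of grey_insert_c, canister_c, bracket_c, hub_c, wheel_a_c, wheel_b_c from where it was at the start of the episode below 0.03 m); the arm keeps its last pose, push and grip.
It fails at once if the grey insert is pulled out or displaced by more than 30 mm (distance of grey_insert_c from where it was at the start of the episode above 0.03 m).
It fails at once if a bystanding part is displaced by more than 30 mm (distance of any of canister_c, bracket_c, hub_c, wheel_a_c, wheel_b_c from where it was at the start of the episode above 0.03 m).
It also fails if it takes over 72 s, if anything falls off the work surface, if the arm or the gripper's body presses on something with over 40 N, if the wrist force passes 120 N, or if a joint passes its speed limit or range.

ROBOT

A 6-joint arm with a two-finger parallel gripper is mounted at the origin on the work surface. World frame = base frame: x ahead of the robot, y to its left, z up, the work surface at z = 0. Lengths are in m, angles in degrees, forces in N, time in s.
With the tool pointing down it reaches from about 0.375 to 0.9 m from the base axis. Payload 3.1 kg.
Tool frame: the origin (TCP) lies at the very end of the fingers, on their centre line; the grasp point (between the pads) lies 19 mm behind it (grip_point_offset is the distance from the TCP to the grasp point, in m); y points along the fingers, x is the direction in which the jaws open and shut, and the axes are right-handed (so a half turn about y gives the same grasp; the last joint's range is limited). The gripper opens to 87 mm and grips with 3 to 60 N. Pads are 19 mm wide; open, the fingers measure 117 mm over their backs; the gripper's body (75 mm by 190 mm) begins 51 mm behind the grasp point.
Start: joints at [55.777, 30.224, 82.088, -0, 67.689, -10.227], TCP at [0.254, 0.571, 0.186] pointing down, gripper open.
Joint ranges: [-176.69, 176.69], [-43.24, 126.21], [12.49, 139.97], [-82, 262], [0, 151.66], [-163.58, 163.58]. Speed limits (degrees/s): [159.86, 159.86, 180, 180, 180, 180].

INTERFACE

Orientations are given as a 3x3 rotation matrix whose columns are the frame's x, y, z axes.
In Python, from rig import * gives the robot as it stands.
- The arm moves only by the tool send_rows, never from a script. Its argument "moves" is text: rows parted by semicolons, each of 5 numbers parted by spaces: the finger opening in mm, from 0 to 87, then the shift along the tool's x, y, z in mm, then the turn about the tool's y in degrees. In form: fingers dx dy dz yaw; .... A call has 1 to 20 rows; each row shifts and turns the commanded pose from where the row before left it, along the tool's axes as they then stand; what a row does not reach is not made up. A row lasts 1/12 s, in which the tool goes at most 41.7 mm and 7.16 degrees, less where a joint would pass 70% of its speed; a pose out of reach is approached as far as the arm can. A call is refused whole if a number of a shift passes 41.7 or a number of a turn 7.16, either way. A call with a gripper value outside its range is refused whole. The fingers move at their own pace and stop on an object; the grip force is fixed at half the most. Time passes only in rows, so rows that do not move let the fingers close. It gives the time, the measured TCP pose, the force and the opening at its end, in the units of the state.
- read_state(): the state, without advancing time (a new reading comes with each control period).
- capture(name): name is "side" or "top"; returns a dict with "image" (384x512x3 uint8, blue, green, red), "z_map" (384x512 float32, m along the optical axis (not along the pixel's ray), 0 where there is no reading), "mtx" (3x3 intrinsics, pixels), "origin" and "rotation" of the camera in the world. Camera axes: x right, y up, looking along -z (the intrinsics and any distortion apply to the point x, -y, -z); pixel columns grow to the right and rows downward; lengths in m; the calibration is good to about 2 mm. A picture is of the moment at which its call begins.
- hand_in(): hands the job in, once; it reports no verdict.
Trained networks look in a picture, given as the dict that the camera call returned (one of the last four; its "shot" number tells which), for a name from the list of things; names that differ only in an ending like _2 or _b are one class to them, and where a whole thing is asked for, a point or a joint stands for the part that bears it (a point fixed in the world has none). Each returns a list of dicts, best first, with "p" (0 to 1); they miss things now and then, are a little off and sometimes report something else, mostly with a low value. They report only what shows in the picture. A call takes as long as a camera call.
- search_frame(picture, name): "bbox" ([left, top, right, bottom] in pixels, round what is visible of it).
- masks_of(picture, name): "region" (384x512 bool, what is visible of it) and "bbox" ([left, top, right, bottom] in pixels, round what is visible of it).
- mark_of(picture, name): "pixel" ([row, column] in pixels: a listed point, or the origin of a listed thing).
The state is a dict: "time_s": time; "joint_positions": joint angles; "qvel": joint speeds; "tau": joint torques, N m; "position": TCP position; "tcp_rot": TCP orientation; "force": force on the tool from outside, world axes, zero at the start; "moment": the same for the moment, N m; "opening": opening from 0.0 (shut) to 1.0 (fully open).
Only numpy, scipy, OpenCV 4.12 (cv2) and the standard library are available. Lean on these libraries where they do the work, as an engineer would, in place of code of your own. Each camera call takes 0.05 s, during which the arm holds its last target. There are 200 camera calls.

## Working session

There is one attempt and no reset: what is moved stays moved. The work goes in short steps, Python scripts to look and compute and a tool call to move; the robot and the scene stay as the last step left them, time stands still between calls to the robot, and variables do not carry over. Pictures are saved under pics/ and viewed, about 8 in all and at most 12, crops included, and the job is handed in when it is done.

Besides the shell and the picture viewer there is one more tool, called by a JSON object that holds its "fn" and its "kwargs", one argument or row to a line. send_rows: Moves the arm, as the interface text tells. Its arguments: {"type":"object","properties":{"moves":{"type":"string"}},"required":["moves"]}

```bash
ls; mkdir -p pics; cat > h.py <<'E'
from rig import *
import numpy as np, cv2
def world(p,r,c,z=None):
    K=p["mtx"]; z=p["z_map"][int(round(r)),int(round(c))] if z is None else z
    q=np.array([(c-K[0,2])/K[0,0]*z,-(r-K[1,2])/K[1,1]*z,-z])
    return np.array(p["rotation"])@q+np.array(p["origin"])
def ray(p,r,c):
    o=np.array(p["origin"]); d=world(p,r,c,1.0)-o
    return o,d/np.linalg.norm(d)
def onz(p,r,c,h):
    o,d=ray(p,r,c); return o+d*(h-o[2])/d[2]
def tri(a,b):
    (o1,d1),(o2,d2)=a,b
    A=np.stack([d1,-d2],1); s=np.linalg.lstsq(A,o2-o1,rcond=None)[0]
    x,y=o1+s[0]*d1,o2+s[1]*d2
    return (x+y)/2,np.linalg.norm(x-y)
def cloud(p):
    K=p["mtx"];z=p["z_map"];r,c=np.mgrid[:384,:512]
    q=np.stack([(c-K[0,2])/K[0,0]*z,-(r-K[1,2])/K[1,1]*z,-z],-1)
    w=q@np.array(p["rotation"]).T+np.array(p["origin"]); w[z==0]=np.nan; return w
E
python3 - <<'E'
from h import *
np.set_printoptions(precision=4,suppress=True)
s=read_state(); print(s["time_s"],s["position"],s["tcp_rot"],s["force"],s["opening"])
P={n:capture(n) for n in("side","top")}
for n in P: cv2.imwrite(f"pics/{n}0.png",P[n]["image"]); print(n,P[n]["origin"],P[n]["rotation"],P[n]["mtx"][0])
for k in["box","flap_handle","flap_hinge","lamp_post","lamp_knob","lamp_cage","viewer","view_point","canister_c","bracket_c","hub_c","wheel_a_c"]:
    m={n:mark_of(P[n],k) for n in P}
    for n in P:
        for e in m[n][:2]: print(k,n,np.round(e["pixel"],1),round(e["p"],2),world(P[n],*e["pixel"]) if 0<=e["pixel"][0]<383 and 0<=e["pixel"][1]<511 else "")
    if m["side"] and m["top"]: print("   tri",*tri(ray(P["side"],*m["side"][0]["pixel"]),ray(P["top"],*m["top"][0]["pixel"])))
cv2.imwrite("pics/both0.png",cv2.resize(np.vstack([P["side"]["image"],P["top"]["image"]]),(400,600)))
E
```

```text
pics
0.0 [0.2537 0.5703 0.1846] [[ 0.4066 -0.0012 -0.9136]
 [ 0.9136 -0.0018  0.4066]
 [-0.0021 -1.      0.0004]] [-0.1336  0.0087 -0.6568] 1.0004211948734056
side [ 0.1223 -1.0699  1.0693] [[ 0.9208  0.2386 -0.3085]
 [-0.39    0.5721 -0.7215]
 [ 0.0043  0.7847  0.6198]] [428.8926   0.     252.2208]
top [ 0.3439 -0.0251  1.4629] [[ 0.0017  0.984  -0.1782]
 [-1.      0.0016 -0.0003]
 [ 0.      0.1782  0.984 ]] [496.3766   0.     257.118 ]
box side [209.4 231.3] 0.66 [0.5017 0.0035 0.078 ]
box top [229.7 218.1] 0.91 [0.5053 0.0822 0.1077]
   tri [ 0.5248  0.0891 -0.0001] 0.013665086654192768
flap_handle side [211.5 228.4] 0.66 [0.4911 0.0047 0.0708]
flap_handle side [179.5 210.3] 0.58 [0.4615 0.1013 0.153 ]
flap_handle top [241.3 210.2] 0.67 [0.4691 0.0991 0.1526]
   tri [ 0.5058  0.1104 -0.0237] 0.04099800666982944
flap_hinge side [187.9 250.2] 0.89 [0.5945 0.0533 0.1098]
flap_hinge top [197.4 221.5] 0.89 [0.5955 0.0742 0.1077]
   tri [0.6009 0.0747 0.0916] 0.004959093337044821
lamp_post side [181.2 249.9] 0.62 [0.6586 0.2091 0.0118]
lamp_post top [176.8 174.2] 0.9 [0.6673 0.2174 0.04
[... 1035 characters left out ...]
] 0.92 [0.3826 0.4168 0.1077]
   tri [0.3788 0.4358 0.0529] 0.010993756636570333
bracket_c side [211. 302.] 0.94 [ 0.7614 -0.0445  0.0215]
bracket_c side [181.5 208.9] 0.17 [0.4527 0.0903 0.1544]
bracket_c top [151.  272.5] 0.69 [ 0.7575 -0.0711  0.0074]
   tri [ 0.7459 -0.0698  0.0473] 0.0004982117366049653
hub_c side [314.6 327.3] 0.81 [ 0.5992 -0.4908  0.055 ]
hub_c top [197.2 411.3] 0.89 [ 0.607  -0.47    0.0536]
   tri [ 0.6109 -0.477   0.0308] 0.0006976588789894689
wheel_a_c side [196.1 182.3] 0.75 [0.3752 0.2015 0.0286]
wheel_a_c side [210.  226.6] 0.73 [0.4862 0.0092 0.0758]
wheel_a_c top [274.7 164.7] 0.76 [0.3854 0.2403 0.0222]
   tri [ 0.3852  0.2461 -0.0081] 0.0022024087167681694
```

```bash
cat > m.py <<'E'
from h import *
np.set_printoptions(precision=4,suppress=True)
P={n:capture(n) for n in("side","top")}
print(P["top"].keys())
t,s=P["top"],P["side"]
W=cloud(t); Ws=cloud(s)
def rect(W,lo,hi,xl,xh,yl,yh,tag):
    m=(W[...,2]>lo)&(W[...,2]<hi)&(W[...,0]>xl)&(W[...,0]<xh)&(W[...,1]>yl)&(W[...,1]<yh)
    m=cv2.morphologyEx(m.astype(np.uint8),cv2.MORPH_OPEN,np.ones((3,3)))
    n,l,st,_=cv2.connectedComponentsWithStats(m); k=1+np.argmax(st[1:,4])
    q=W[l==k]; r=cv2.minAreaRect((q[:,:2]*1000).astype(np.float32)); print(tag,len(q),r,np.median(q[:,2]))
for T,w in(("top",W),("side",Ws)):
    rect(w,.098,.118,.35,.75,-.1,.25,T+" flap")
    rect(w,.14,.16,.4,.55,0,.2,T+" knob")
    rect(w,.003,.012,.35,.65,-.45,-.2,T+" pad")
    rect(w,.255,.3,.4,.7,0,.25,T+" lampknob")
    rect(w,.215,.25,.4,.75,-.05,.35,T+" lamparm")
    rect(w,.155,.19,.4,.7,-.5,-.2,T+" camtop")
    print(T,np.nanmedian(w[...,2][(w[...,2]>-.02)&(w[...,2]<.02)]))
print(tri(ray(s,179.5,210.3),ray(t,241.3,210.2)))
cv2.imwrite("pics/a.png",cv2.resize(np.hstack([s["image"][110:360,100:400],t["image"][110:360,130:430]]),(800,333)))
E
python3 m.py
```

```text
dict_keys(['image', 'z_map', 'mtx', 'origin', 'rotation', 'shot'])
top flap 3268 ((518.5059204101562, 90.36251068115234), (180.72756958007812, 170.25967407226562), 78.89762115478516) 0.10720288717569293
top knob 84 ((463.4250793457031, 101.13105773925781), (23.960289001464844, 24.82961654663086), 1.9422719478607178) 0.15070499100292023
top pad 50 ((594.6241455078125, -351.26800537109375), (18.844558715820312, 32.85499572753906), 65.74774169921875) 0.007998202616263717
top lampknob 86 ((558.623046875, 95.67211151123047), (22.275224685668945, 21.4997615814209), 88.00203704833984) 0.2784428124778522
top lamparm 491 ((627.2003173828125, 173.74215698242188), (165.60513305664062, 28.954486846923828), 45.22812271118164) 0.23032043973272942
top camtop 480 ((616.8048706054688, -345.95684814453125), (56.84918975830078, 66.50908660888672), 82.42771911621094) 0.17205123062931937
top -0.0011156019378021353
side flap 1397 ((517.7918090820312, 88.8488540649414), (188.21621704101562, 170.1291961669922), 78.92708587646484) 0.10864627665699256
side knob 46 ((465.07305908203125, 99.48249816894531), (30.27208137512207, 24.879077911376953), 71.04930114746094) 0.14948067866693
side pad 1664 ((514.3362426757812, -331.25140380859375), (142.9148406982422, 186.8900146484375), 81.85437774658203) 0.006775898942115277
side lampknob 58 ((558.9955444335938, 93.36414337158203), (21.21472930908203, 19.742156982421875), 42.779205322265625) 0.27255971959014225
side lamparm 250 ((612.3380737304688, 156.05426025390625), (203.5740966796875, 40.212066650390625), 48.80995559692383) 0.22975150940894756
side camtop 380 ((615.1705932617188, -347.9115905761719), (59.67998504638672, 66.36849212646484), 83.85126495361328) 0.17382826194198597
side 0.0005955470064099577
(array([0.4651, 0.0998, 0.1538]), np.float64(0.007881973989481249))
```

View pics/both0.png

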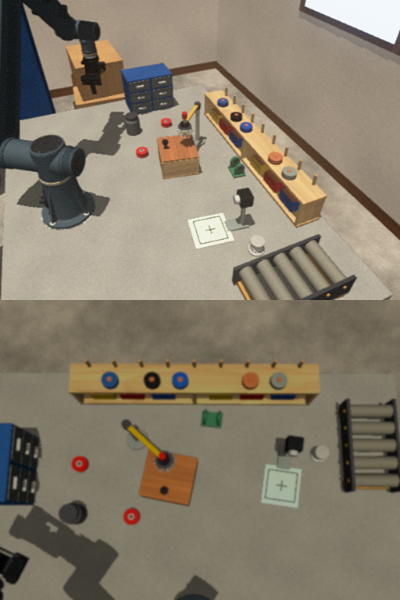

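View pics/a.png

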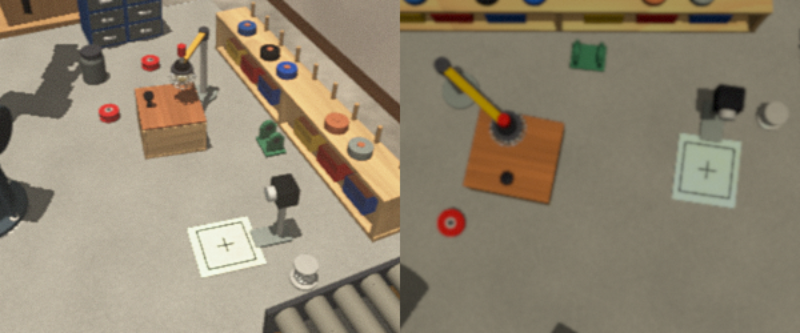

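{"fn": "send_rows", "kwargs": {
  "moves": "87 0 -34 0 -6.45; 87 0 -34 0 -6.45; 87 0 -34 0 0; 87 0 -34 0 0; 60 -25 0 -24.6 0; 60 -25 0 -24.6 0; 60 -25 0 -24.6 0; 60 -25 0 -24.6 0; 60 -25 0 -24.6 0; 60 -25 0 -24.6 0; 60 -25 0 -24.6 0; 60 -25 0 -24.6 0; 60 -25 0 -24.6 0; 60 -25 0 -24.6 0; 60 -25 0 -24.6 0; 60 -25 0 -24.6 0; 60 -25 0 -24.6 0; 60 -25 0 -24.6 0; 60 -25 0 -24.6 0; 60 -25 0 -24.6 0"
}}

```text
time_s: 3.07
position: [0.5641, 0.1011, 0.3217]
tcp_rot: [[0.193, 0.0, -0.981], [0.981, 0.0, 0.193], [0.0, -1.0, -0.0]]
force: [0.4, -0.3, -0.1]
opening: 0.688
```

```bash
cat > st.py <<'E'
from h import *
import sys
np.set_printoptions(precision=4,suppress=True)
s=read_state(); R=np.array(s["tcp_rot"]); p=np.array(s["position"])
print(s["time_s"],p,"F",np.array(s["force"]),"op",s["opening"]*87,"yaw",np.degrees(np.arctan2(R[1,0],R[0,0])),"j",np.array(s["joint_positions"]))
if len(sys.argv)>3: print("shift tool mm",R.T@(np.array(list(map(float,sys.argv[1:4])))-p)*1000)
E
python3 st.py .561 .0945 .253
```

```text
3.0667 [0.5641 0.1011 0.3217] F [ 0.407  -0.2943 -0.0796] op 59.89726143802067 yaw 78.89426494145097 j [ -1.0115  18.8175  79.0435   0.0074  82.121  -79.9068]
shift tool mm [-7.0795 68.708   1.7472]
```

{"fn": "send_rows", "kwargs": {
  "moves": "50 -7 0 1.7 0; 50 0 23 0 0; 50 0 23 0 0; 50 0 22 0 0; 50 0 0 0 0; 10 0 0 0 0; 10 0 0 0 0; 10 0 0 0 0; 10 0 0 0 0; 10 0 0 0 0; 10 0 0 0 0"
}}

```text
time_s: 3.98
position: [0.5608, 0.0963, 0.2544]
tcp_rot: [[0.192, 0.002, -0.981], [0.981, -0.0, 0.192], [0.0, -1.0, -0.002]]
force: [0.2, 0.9, -0.2]
opening: 0.208
```

```bash
cat > look.py <<'E'
from h import *
import sys
P={n:capture(n) for n in("side","top")}
a,b=sys.argv[2:4] if len(sys.argv)>3 else("100,110,300","130,110,300")
def cr(im,s):
    x,y,w=map(int,s.split(",")); return cv2.resize(im[y:y+w*5//6,x:x+w],(400,333))
cv2.imwrite("pics/"+sys.argv[1],np.hstack([cr(P["side"]["image"],a),cr(P["top"]["image"],b)]))
E
python3 look.py b.png 160,80,150 140,120,150; python3 st.py
```

```text
4.0833 [0.5606 0.0962 0.254 ] F [-0.4819  0.0648 -0.5378] op 12.963480466912358 yaw 78.91025167397372 j [ -1.5147  21.6338  85.4837  -0.0003  72.8374 -80.4248]
```

View pics/b.png

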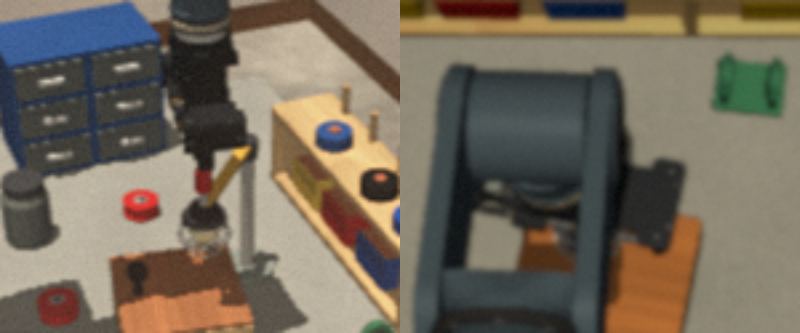

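```bash
python3 - <<'E'
from h import *
np.set_printoptions(precision=4,suppress=True)
s=capture("side"); S=read_state()
def proj(p,X):
    K=p["mtx"]; q=np.array(p["rotation"]).T@(np.array(X)-np.array(p["origin"])); return K[1,2]+K[1,1]*q[1]/q[2], K[0,2]-K[0,0]*q[0]/q[2]
X=np.array(S["position"]); print("op",S["opening"]*87,"tcp px",proj(s,X),"grasp",proj(s,X+[0,0,.019]))
h=cv2.cvtColor(s["image"],cv2.COLOR_BGR2HSV); m=((h[...,0]<8)|(h[...,0]>172))&(h[...,1]>140)
m[:, :225]=0;m[:,255:]=0;m[170:]=0
W=cloud(s)
r,c=np.nonzero(m); print(len(r),r.min(),r.max(),c.min(),c.max(),np.nanmedian(W[m],0),np.nanmax(W[m],0),np.nanmin(W[m],0))
print(W[135:162:3,237])
E
```

```text
op 11.65772058299696 tcp px (np.float64(150.39927080914725), np.float64(236.3715710421412)) grasp (np.float64(145.74431811880234), np.float64(236.2686588461715))
44 143 152 234 238 [0.5556 0.0872 0.2722] [0.565  0.0995 0.2949] [0.549  0.0783 0.2536]
[[0.5332 0.0151 0.3672]
 [0.559  0.0838 0.3111]
 [0.5574 0.08   0.302 ]
 [0.5619 0.0925 0.2817]
 [0.5582 0.0833 0.276 ]
 [0.5589 0.0858 0.2622]
 [0.5607 0.0912 0.2461]
 [0.5599 0.0896 0.2348]
 [0.5584 0.0864 0.2246]]
```

{"fn": "send_rows", "kwargs": {
  "moves": "50 0 0 0 0; 50 0 0 0 0; 50 0 0 0 0; 50 0 -35 0 0; 50 0 -35 0 0; 50 40 0 0 0; 50 40 0 0 0; 50 40 0 0 0; 50 40 0 0 0; 50 40 0 0 0; 50 0 0 0 0"
}}

```text
time_s: 5.05
position: [0.599, 0.2997, 0.3226]
tcp_rot: [[0.186, 0.0, -0.983], [0.983, 0.004, 0.186], [0.004, -1.0, 0.0]]
force: [0.0, 0.1, -0.4]
opening: 0.57
```

```bash
cat > knob.py <<'E'
from h import *
np.set_printoptions(precision=4,suppress=True)
rs={}
for n in("side","top"):
    p=capture(n); h=cv2.cvtColor(p["image"],cv2.COLOR_BGR2HSV)
    m=(((h[...,0]<8)|(h[...,0]>172))&(h[...,1]>140)); W=cloud(p)
    m&=(W[...,2]>.24)&(W[...,2]<.3)
    r,c=np.nonzero(m); w=W[m]; print(n,len(r),r.min(),r.max(),c.min(),c.max(),np.median(w,0))
    a=((r.min()+r.max())/2,(c.min()+c.max())/2); rs[n]=a; print(onz(p,*a,.266),onz(p,*a,.27), [ (round(e["p"],2),onz(p,*e["pixel"],.266)) for e in mark_of(p,"lamp_knob")[:2]])
    rs[n]=ray(p,*a)
print(tri(rs["side"],rs["top"]))
E
python3 knob.py; python3 st.py
```

```text
side 48 143 152 233 238 [0.5559 0.0899 0.2739]
[0.5577 0.0968 0.266 ] [0.5556 0.091  0.27  ] [(0.82, array([0.5629, 0.0988, 0.266 ]))]
top 80 195 205 204 212 [0.557  0.0943 0.2788]
[0.5596 0.0956 0.266 ] [0.5588 0.0952 0.27  ] [(0.62, array([0.5645, 0.1003, 0.266 ])), (0.53, array([0.4494, 0.0787, 0.266 ]))]
(array([0.5584, 0.0958, 0.2667]), np.float64(0.0020538620456439305))
5.25 [0.5986 0.2916 0.3232] F [ 0.272   0.475  -0.3762] op 49.91181375376044 yaw 78.88237675155055 j [ 16.3949  27.3812  65.0526  -0.0429  87.6307 -62.4857]
```

```bash
python3 - <<'E'
from h import *
np.set_printoptions(precision=4,suppress=True)
s=capture("side"); t=capture("top"); S=read_state()
def proj(p,X):
    K=p["mtx"]; q=np.array(p["rotation"]).T@(np.array(X)-np.array(p["origin"])); return K[1,2]+K[1,1]*q[1]/q[2], K[0,2]-K[0,0]*q[0]/q[2]
X=np.array(S["position"]); R=np.array(S["tcp_rot"])
im=s["image"].copy(); im=cv2.resize(im,None,fx=4,fy=4,interpolation=cv2.INTER_CUBIC)
W=cloud(s)
for d,col in((0,(0,255,0)),(-.025,(255,0,0)),(.025,(0,0,255))):
    r,c=proj(s,X+R[:,0]*d); print(d,r,c); cv2.circle(im,(int(4*c+2),int(4*r+2)),3,col,-1)
r,c=map(int,proj(s,X))
cv2.imwrite("pics/c.png",im[4*r-260:4*r+240,4*c-300:4*c+300])
ok=(W[...,1]>.2)&(W[...,1]<.4)&(W[...,2]>.25)&(W[...,2]<.38)&(abs(W[...,0]-X[0])<.06)
w=W[ok]; i=np.argsort(w[:,2])[:15]; print(len(w)); print(w[i])
E
```

```text
0 105.73489947444085 226.59257973044646
-0.025 108.86506030708553 227.6698334294312
0.025 102.67938669973158 225.5410163716175
39
[[0.6014 0.2588 0.3614]
 [0.5936 0.3223 0.3619]
 [0.5933 0.2577 0.3635]
 [0.5992 0.3159 0.3637]
 [0.5897 0.2583 0.3639]
 [0.5951 0.326  0.364 ]
 [0.5962 0.2552 0.3641]
 [0.5858 0.258  0.3648]
 [0.5949 0.3146 0.365 ]
 [0.5821 0.2581 0.3654]
 [0.5914 0.2625 0.3655]
 [0.6012 0.2581 0.3657]
 [0.5937 0.2584 0.367 ]
 [0.5968 0.2563 0.3674]
 [0.5957 0.3164 0.3681]]
```

View pics/c.png

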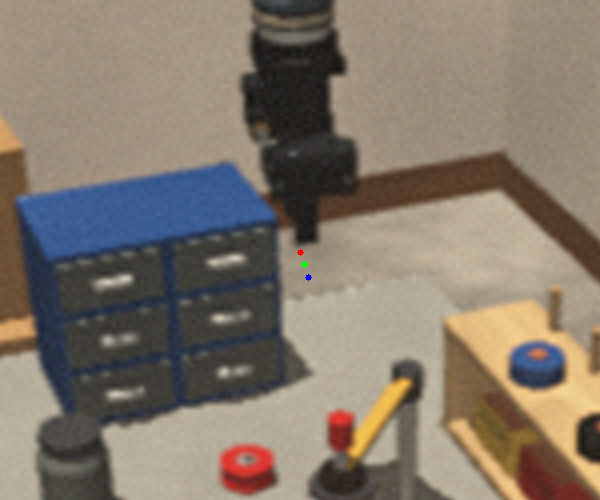

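{"fn": "send_rows", "kwargs": {
  "moves": "50 -40 0 1 0; 50 -40 0 1 0; 50 -40 0 0 0; 50 -40 0 0 0; 50 -40 0 0 0; 50 0 0 0 0; 50 0 22 0 0; 50 0 22 0 0; 50 0 22 0 0; 50 0 21 0 0; 50 0 21 0 0; 50 0 0 0 0; 10 0 0 0 0; 10 0 0 0 0; 10 0 0 0 0; 10 0 0 0 0; 10 0 0 0 0; 10 0 0 0 0"
}}

```text
time_s: 6.85
position: [0.5592, 0.0966, 0.2168]
tcp_rot: [[0.192, 0.002, -0.981], [0.981, -0.0, 0.192], [0.0, -1.0, -0.002]]
force: [-0.3, 1.1, 3.2]
opening: 0.271
```

```bash
python3 st.py .558 .096 .215
```

```text
6.85 [0.5592 0.0966 0.2168] F [-0.2961  1.0928  3.1582] op 23.57818010890481 yaw 78.90897229449173 j [ -1.4792  23.6641  88.5134   0.0008  67.6861 -80.3885]
shift tool mm [-0.8136  1.7774  1.0213]
```

```bash
python3 - <<'E'
from h import *
np.set_printoptions(precision=4,suppress=True)
s,t=capture("side"),capture("top")
a=cv2.imread("pics/side0.png");b=cv2.imread("pics/top0.png")
def dark(im,r0,r1,c0,c1):
    g=cv2.cvtColor(im,cv2.COLOR_BGR2GRAY)[r0:r1,c0:c1]; m=g<75; n,l,st,ce=cv2.connectedComponentsWithStats(m.astype(np.uint8)); k=1+np.argmax(st[1:,4]); print(st[k]+[c0,r0,0,0,0]); return ce[k][1]+r0,ce[k][0]+c0
pt=dark(b,145,172,150,175); ps=dark(a,124,144,243,264)
print(pt,ps); print("top",onz(t,*pt,.23),"side",onz(s,*ps,.225)); print(tri(ray(s,*ps),ray(t,*pt)))
W=cloud(s); q=W[(W[...,2]>.03)&(W[...,2]<.2)&(abs(W[...,0]-.67)<.03)&(abs(W[...,1]-.22)<.03)]; print(len(q),np.median(q,0) if len(q) else "")
E
```

```text
[156 153  12  14 106]
[252 132   4   9  20]
(np.float64(158.76415094339623), np.float64(161.02830188679246)) (np.float64(136.5), np.float64(253.9))
top [0.6732 0.2216 0.23  ] side [0.6711 0.2005 0.225 ]
(array([0.6804, 0.2256, 0.2083]), np.float64(0.0028753621738139253))
187 [0.6708 0.2149 0.1183]
```

```bash
python3 - <<'E'
import numpy as np
a=np.radians(227.8-5*np.arange(17)); p=170*np.c_[np.cos(a),np.sin(a)]; d=np.diff(p,axis=0)
c,s=np.cos(np.radians(78.9)),np.sin(np.radians(78.9))
print("; ".join(f"10 {x*c+y*s:.1f} 0 {-x*s+y*c:.1f} 0" for x,y in d)); print(p[-1]/1000+[.6735,.2225])
E
```

```text
10 8.2 0 12.4 0; 10 9.3 0 11.6 0; 10 10.2 0 10.7 0; 10 11.1 0 9.8 0; 10 11.9 0 8.8 0; 10 12.7 0 7.7 0; 10 13.3 0 6.6 0; 10 13.8 0 5.4 0; 10 14.2 0 4.2 0; 10 14.5 0 2.9 0; 10 14.7 0 1.7 0; 10 14.8 0 0.4 0; 10 14.8 0 -0.9 0; 10 14.7 0 -2.2 0; 10 14.4 0 -3.5 0; 10 14.1 0 -4.7 0
[0.52964716 0.31308897]
```

{"fn": "send_rows", "kwargs": {
  "moves": "10 8.2 0 12.4 0; 10 9.3 0 11.6 0; 10 10.2 0 10.7 0; 10 11.1 0 9.8 0; 10 11.9 0 8.8 0; 10 12.7 0 7.7 0; 10 13.3 0 6.6 0; 10 13.8 0 5.4 0; 10 14.2 0 4.2 0; 10 14.5 0 2.9 0; 10 14.7 0 1.7 0; 10 14.8 0 0.4 0; 10 14.8 0 -0.9 0; 10 14.7 0 -2.2 0; 10 14.4 0 -3.5 0; 10 14.1 0 -4.7 0; 10 0 0 0 0; 10 0 0 0 0; 10 0 0 0 0"
}}

```text
time_s: 8.53
position: [0.5271, 0.3134, 0.2153]
tcp_rot: [[0.192, -0.002, -0.981], [0.981, 0.001, 0.192], [0.0, -1.0, 0.002]]
force: [-3.8, 2.3, 2.0]
opening: 0.27
```

{"fn": "send_rows", "kwargs": {
  "moves": "55 0 0 0 0; 55 0 0 0 0; 55 0 0 0 0; 55 0 0 0 0; 55 0 -25 0 0; 55 0 -25 0 0; 55 0 -25 0 0; 55 -36.5 0 3.4 0; 55 -36.5 0 3.4 0; 55 -36.5 0 3.4 0; 55 -36.5 0 3.4 0; 55 -36.5 0 3.4 0; 55 -36.5 0 3.4 0; 55 0 0 0 0; 55 0 30 0 0; 55 0 30 0 0; 55 0 30 0 0; 55 0 0 0 0"
}}

```text
time_s: 10.03
position: [0.4624, 0.1019, 0.1961]
tcp_rot: [[0.193, -0.011, -0.981], [0.981, 0.0, 0.193], [-0.002, -1.0, 0.01]]
force: [-1.4, 0.2, 0.4]
opening: 0.635
```

```bash
python3 st.py .4642 .1006 .092; python3 look.py d.png 150,80,200 110,110,250; python3 - <<'E'
from h import *
p=capture("side")
for k in("lamp_cage","lamp_knob"): print(k,[(e["p"],onz(p,*e["pixel"],.266 if "knob" in k else .184)) for e in mark_of(p,k)[:2]])
for e in mark_of(p,"flap_handle")[:2]: print(e["p"],onz(p,*e["pixel"],.143))
E
```

```text
10.0333 [0.4624 0.1019 0.1961] F [-1.4414  0.1798  0.3854] op 55.235188210071406 yaw 78.86496505246998 j [ -1.1213  18.027  102.0004  -0.0097  60.5821 -79.9809]
shift tool mm [ -0.7467 104.0698  -3.0727]
lamp_cage [(0.74, array([0.54428249, 0.33245869, 0.184     ]))]
lamp_knob [(0.5, array([ 0.4126348 , -0.04463972,  0.266     ]))]
0.71 [0.46401365 0.11395305 0.143     ]
```

View pics/d.png

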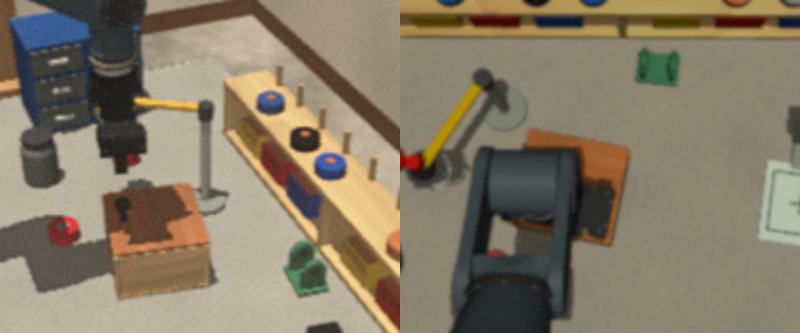

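{"fn": "send_rows", "kwargs": {
  "moves": "55 0 25 -1 0; 55 0 25 -1 0; 55 0 25 0 0; 55 0 25 0 0; 55 0 4 0 0; 55 0 0 0 0; 55 0 0 0 0; 15 0 0 0 0; 15 0 0 0 0; 15 0 0 0 0; 15 0 0 0 0; 15 0 0 0 0; 15 0 0 0 0; 15 0 0 0 0"
}}

```text
time_s: 11.5
position: [0.4684, 0.1, 0.0971]
tcp_rot: [[0.19, -0.0, -0.982], [0.982, -0.003, 0.19], [-0.003, -1.0, -0.001]]
force: [0.8, -6.1, 4.2]
opening: 0.308
```

```bash
python3 st.py .4642 .1006 .092
```

```text
11.5 [0.4684 0.1    0.0971] F [ 0.7879 -6.0876  4.1985] op 26.76970273536494 yaw 79.03111606826953 j [ -1.2143  27.2634 107.6518  -0.265   45.0873 -80.0583]
shift tool mm [-0.1664  5.0531  4.2294]
```

{"fn": "send_rows", "kwargs": {
  "moves": "45 0 0 0 0; 45 0 0 0 0; 45 0 0 0 0; 45 0 6 4 0; 45 0 0 0 0; 15 0 0 0 0; 15 0 0 0 0; 15 0 0 0 0; 15 0 0 0 0; 15 0 0 0 0; 15 0 0 0 0"
}}

```text
time_s: 12.42
position: [0.4641, 0.1008, 0.0904]
tcp_rot: [[0.191, -0.001, -0.982], [0.982, -0.003, 0.191], [-0.003, -1.0, 0.001]]
force: [-0.2, -6.6, -1.3]
opening: 0.309
```

```bash
python3 st.py .4642 .1006 .092; python3 - <<'E'
import numpy as np
# pivot: hinge at box x +85,z .104; knob at -55,z .143 -> rel (-140,39)
th=np.linspace(0,1.7,35); x=-140*np.cos(th)+39*np.sin(th); z=140*np.sin(th)+39*np.cos(th)
print("; ".join(f"15 0 {-b:.1f} {-a:.1f} 0" for a,b in zip(np.diff(x),np.diff(z))))
E
```

```text
12.4167 [0.4641 0.1008 0.0904] F [-0.1551 -6.604  -1.3286] op 26.88467520717669 yaw 79.01570533422814 j [ -1.1366  27.7407 108.4724  -0.2515  43.8537 -79.9707]
shift tool mm [-0.1497 -1.5731 -0.1627]
15 0 -6.9 -2.1 0; 15 0 -6.8 -2.5 0; 15 0 -6.7 -2.8 0; 15 0 -6.6 -3.1 0; 15 0 -6.4 -3.5 0; 15 0 -6.2 -3.8 0; 15 0 -6.0 -4.1 0; 15 0 -5.8 -4.4 0; 15 0 -5.6 -4.7 0; 15 0 -5.3 -4.9 0; 15 0 -5.1 -5.2 0; 15 0 -4.8 -5.4 0; 15 0 -4.5 -5.7 0; 15 0 -4.2 -5.9 0; 15 0 -3.9 -6.1 0; 15 0 -3.6 -6.3 0; 15 0 -3.3 -6.5 0; 15 0 -3.0 -6.6 0; 15 0 -2.7 -6.8 0; 15 0 -2.3 -6.9 0; 15 0 -2.0 -7.0 0; 15 0 -1.6 -7.1 0; 15 0 -1.3 -7.2 0; 15 0 -0.9 -7.2 0; 15 0 -0.5 -7.2 0; 15 0 -0.2 -7.3 0; 15 0 0.2 -7.3 0; 15 0 0.6 -7.2 0; 15 0 0.9 -7.2 0; 15 0 1.3 -7.2 0; 15 0 1.6 -7.1 0; 15 0 2.0 -7.0 0; 15 0 2.3 -6.9 0; 15 0 2.7 -6.8 0
```

{"fn": "send_rows", "kwargs": {
  "moves": "15 0 -6.9 -2.1 0; 15 0 -6.8 -2.5 0; 15 0 -6.7 -2.8 0; 15 0 -6.6 -3.1 0; 15 0 -6.4 -3.5 0; 15 0 -6.2 -3.8 0; 15 0 -6.0 -4.1 0; 15 0 -5.8 -4.4 0; 15 0 -5.6 -4.7 0; 15 0 -5.3 -4.9 0; 15 0 -5.1 -5.2 0; 15 0 -4.8 -5.4 0; 15 0 -4.5 -5.7 0; 15 0 -4.2 -5.9 0; 15 0 -3.9 -6.1 0; 15 0 -3.6 -6.3 0; 15 0 -3.3 -6.5 0"
}}

```text
time_s: 13.83
position: [0.5387, 0.0861, 0.1806]
tcp_rot: [[0.192, -0.005, -0.981], [0.981, -0.002, 0.192], [-0.003, -1.0, 0.004]]
force: [1.4, -4.9, -10.3]
opening: 0.306
```

{"fn": "send_rows", "kwargs": {
  "moves": "15 0 -3.0 -6.6 0; 15 0 -2.7 -6.8 0; 15 0 -2.3 -6.9 0; 15 0 -2.0 -7.0 0; 15 0 -1.6 -7.1 0; 15 0 -1.3 -7.2 0; 15 0 -0.9 -7.2 0; 15 0 -0.5 -7.2 0; 15 0 -0.2 -7.3 0; 15 0 0.2 -7.3 0; 15 0 0.6 -7.2 0; 15 0 0.9 -7.2 0; 15 0 1.3 -7.2 0; 15 0 1.6 -7.1 0; 15 0 2.0 -7.0 0; 15 0 2.3 -6.9 0; 15 0 2.7 -6.8 0; 15 0 0 0 0"
}}

```text
time_s: 15.33
position: [0.6569, 0.0632, 0.1841]
tcp_rot: [[0.193, -0.004, -0.981], [0.981, -0.002, 0.193], [-0.003, -1.0, 0.004]]
force: [-2.3, -5.4, -3.1]
opening: 0.31
```

```bash
python3 st.py; python3 look.py e.png 150,80,200 110,110,250
```

```text
15.3333 [0.6569 0.0632 0.1841] F [-2.3184 -5.3756 -3.0664] op 27.012501505106528 yaw 78.88934388164164 j [ -4.1278  33.1888  76.5566  -0.1276  70.4872 -82.974 ]
```

View pics/e.png

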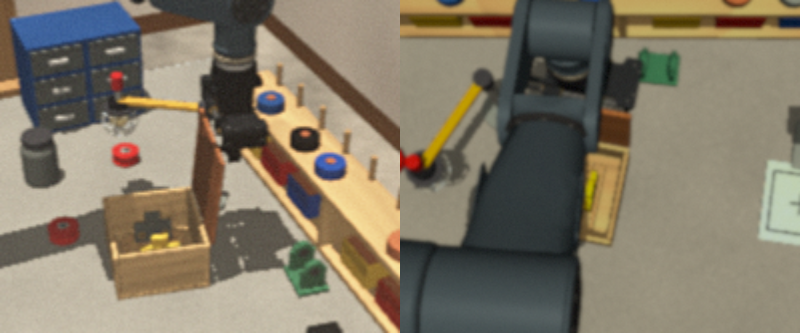

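{"fn": "send_rows", "kwargs": {
  "moves": "45 0 0 0 0; 45 0 0 0 0; 45 0 0 0 0; 45 0 -20 0 0; 45 0 -25 0 0; 45 0 -25 0 0; 45 0 -25 0 0; 45 0 -25 0 0; 45 -40 0 10 0; 45 -40 0 10 0; 45 -40 0 10 0; 45 -40 0 10 0; 45 -40 0 10 0; 45 -40 0 10 0; 45 0 0 0 0"
}}

```text
time_s: 16.68
position: [0.551, -0.1656, 0.3063]
tcp_rot: [[0.199, 0.001, -0.98], [0.98, -0.004, 0.199], [-0.004, -1.0, -0.002]]
force: [0.6, 0.4, -0.4]
opening: 0.517
```

```bash
python3 st.py; cat > ins.py <<'E'
from h import *
np.set_printoptions(precision=4,suppress=True)
P={n:capture(n) for n in("side","top")}
for n in P:
    p=P[n]; W=cloud(p); h=cv2.cvtColor(p["image"],cv2.COLOR_BGR2HSV)
    m=(h[...,0]>20)&(h[...,0]<35)&(h[...,1]>150)&(W[...,2]>.04)&(W[...,2]<.11)&(abs(W[...,0]-.51)<.08)&(abs(W[...,1]-.08)<.09)
    w=W[m]; print(n,m.sum(),np.median(w,0) if len(w) else "")
    if len(w):
        up=w[w[:,2]>np.percentile(w[:,2],90)-.008]; print(" top",len(up),up.mean(0),up.min(0),up.max(0), cv2.minAreaRect((up[:,:2]*1000).astype(np.float32)))
    for k,z in(("yellow_insert_tab",.079),("yellow_insert_c",.049),("grey_insert_c",.049)): print(n,k,[(round(e["p"],2),onz(p,*e["pixel"],z)) for e in mark_of(p,k)[:2]])
t=P["top"]; W=cloud(t)
for nm,p in P.items():
    W=cloud(p); g=p["image"].min(2); m=(g>150)&(abs(W[...,2])<.02)&(abs(W[...,0]-.5)<.11)&(abs(W[...,1]+.325)<.11)
    m=cv2.morphologyEx(m.astype(np.uint8),cv2.MORPH_CLOSE,np.ones((5,5))); n,l,st,_=cv2.connectedComponentsWithStats(m); k=1+np.argmax(st[1:,4]); r,c=np.nonzero(l==k)
    q=np.array([onz(p,a,b,.006)[:2] for a,b in zip(r,c)],np.float32)*1000; print(nm,"pad",len(r),cv2.minAreaRect(q),q.mean(0))
    W=cloud(p); m=(W[...,2]>.1)&(W[...,2]<.2)&(abs(W[...,0]-.6)<.06)&(abs(W[...,1]+.345)<.06); print("cam",W[m].min(0),W[m].max(0))
s=P["side"]["image"];t=P["top"]["image"]
f=lambda im,x,y,w:cv2.resize(im[y:y+w*5//6,x:x+w],(400,333),interpolation=cv2.INTER_CUBIC)
cv2.imwrite("pics/f.png",np.hstack([f(s,190,150,90),f(t,175,185,90)]))
E
python3 ins.py
```

```text
16.6833 [ 0.551  -0.1656  0.3063] F [ 0.5855  0.3898 -0.4063] op 44.94036336127902 yaw 78.52715350345858 j [ -27.7485   19.5938   80.2445   -0.1743   79.9841 -106.2458]
side 64 [0.5114 0.0528 0.0709]
 top 22 [0.5138 0.0531 0.0899] [0.5009 0.0415 0.0856] [0.5284 0.0606 0.0953] ((513.99609375, 52.26058578491211), (16.055795669555664, 26.105186462402344), 75.07611083984375)
side yellow_insert_tab [(0.47, array([0.516 , 0.0655, 0.079 ]))]
side yellow_insert_c [(0.41, array([0.5167, 0.0659, 0.049 ]))]
side grey_insert_c [(0.71, array([0.5287, 0.1312, 0.049 ])), (0.32, array([0.5579, 0.3737, 0.049 ]))]
top 128 [0.5125 0.0539 0.068 ]
 top 48 [0.515  0.0549 0.0882] [0.5013 0.0481 0.0831] [0.5292 0.0619 0.0945] ((514.967529296875, 54.84971237182617), (11.605447769165039, 29.239370346069336), 79.24403381347656)
top yellow_insert_tab [(0.64, array([0.5133, 0.0501, 0.079 ])), (0.26, array([0.693 , 0.0722, 0.079 ]))]
top yellow_insert_c [(0.63, array([0.523 , 0.0569, 0.049 ])), (0.21, array([0.7003, 0.0828, 0.049 ]))]
top grey_insert_c [(0.46, array([0.5264, 0.1238, 0.049 ]))]
side pad 4199 ((500.19732666015625, -328.8108215332031), (222.76455688476562, 224.8996124267578), 89.52668762207031) [ 494.8146 -335.9651]
cam [ 0.5798 -0.3796  0.1006] [ 0.6523 -0.3168  0.1794]
top pad 1893 ((494.884033203125, -328.2044372558594), (137.91384887695312, 150.48867797851562), 81.20771026611328) [ 484.5561 -338.3653]
cam [ 0.5817 -0.3773  0.1336] [ 0.6481 -0.324   0.1804]
```

View pics/f.png

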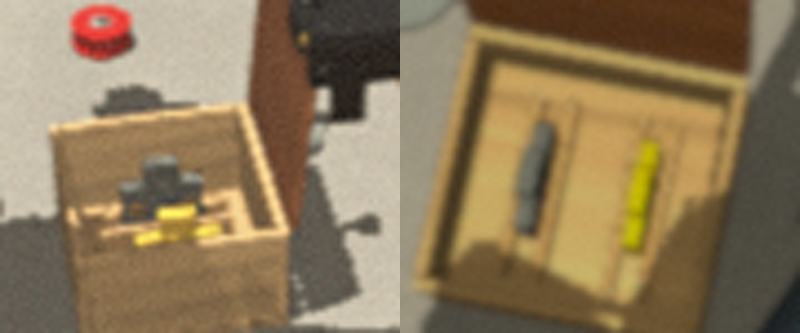

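{"fn": "send_rows", "kwargs": {
  "moves": "36 0 0 39 0; 36 0 0 39 0; 36 35 0 0 0; 36 35 0 0 0; 36 35 0 0 0; 36 35 0 0 0; 36 35 0 0 0; 36 34.5 0 0 0; 36 0 0 0 0; 36 0 35 0 0; 36 0 35 0 0; 36 0 35 0 0; 36 0 35 0 0; 36 0 0 0 0; 36 0 0 0 0"
}}

```text
time_s: 18.33
position: [0.5152, 0.0616, 0.164]
tcp_rot: [[0.192, -0.005, -0.981], [0.981, 0.0, 0.192], [-0.0, -1.0, 0.005]]
force: [1.0, -0.4, 0.5]
opening: 0.412
```

```bash
python3 st.py .515 .055 .025
```

```text
18.3333 [0.5152 0.0616 0.164 ] F [ 1.0219 -0.4312  0.5202] op 35.83163613763754 yaw 78.95577802884969 j [ -5.5362  23.8719  98.3573  -0.0037  58.0303 -84.4899]
shift tool mm [ -6.4185 139.0208  -1.639 ]
```

{"fn": "send_rows", "kwargs": {
  "moves": "36 -6.4 0 -1 0; 36 0 25 0 0; 36 0 25 0 0; 36 0 25 0 0; 36 0 20 0 0; 36 0 15 0 0; 36 0 15 0 0; 36 0 0 0 0; 36 0 0 0 0"
}}

```text
time_s: 19.08
position: [0.5182, 0.0541, 0.0417]
tcp_rot: [[0.193, 0.003, -0.981], [0.981, -0.0, 0.193], [0.0, -1.0, -0.003]]
force: [-1.2, 0.8, 0.4]
opening: 0.411
```

```bash
python3 st.py .515 .055 .025
```

```text
19.0833 [0.5182 0.0541 0.0417] F [-1.2033  0.7897  0.3928] op 35.76124993951719 yaw 78.90027780298783 j [ -6.3333  35.1142 104.0648  -0.0072  40.6388 -85.2281]
shift tool mm [ 0.2297 16.7097  3.313 ]
```

{"fn": "send_rows", "kwargs": {
  "moves": "36 0 8 1 0; 36 0 8 1 0; 36 0 0 0 0; 36 0 0 0 0; 0 0 0 0 0; 0 0 0 0 0; 0 0 0 0 0; 0 0 0 0 0; 0 0 0 0 0; 0 0 0 0 0; 0 0 0 0 0"
}}

```text
time_s: 20.0
position: [0.5144, 0.0551, 0.0243]
tcp_rot: [[0.192, 0.0, -0.981], [0.981, -0.0, 0.192], [-0.0, -1.0, -0.0]]
force: [-0.3, -0.8, 1.1]
opening: 0.135
```

```bash
python3 st.py .515 .055 .025;python3 look.py g.png 180,110,120 160,160,120
```

```text
20.0 [0.5144 0.0551 0.0243] F [-0.3446 -0.7609  1.1177] op 11.708611826155954 yaw 78.91063032356229 j [ -6.2784  36.8089 104.9362  -0.0026  38.2378 -85.187 ]
shift tool mm [ 0.0477 -0.7208 -0.5671]
```

View pics/g.png

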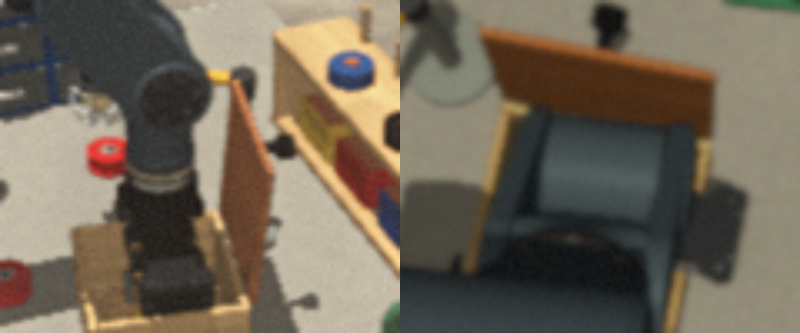

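{"fn": "send_rows", "kwargs": {
  "moves": "0 0 -10 0 0; 0 0 -20 0 0; 0 0 -20 0 0; 0 0 -20 0 0; 0 0 -20 0 0; 0 0 -20 0 0; 0 0 -20 0 0; 0 0 -20 0 0; 0 0 0 0 0; 0 0 0 0 0; 0 0 0 0 0; 0 0 0 0 0"
}}

```text
time_s: 21.1
position: [0.513, 0.0552, 0.1729]
tcp_rot: [[0.192, -0.003, -0.981], [0.981, 0.0, 0.192], [-0.0, -1.0, 0.003]]
force: [-0.0, 0.0, -1.6]
opening: 0.133
```

```bash
python3 st.py .495 -.327 .175
```

```text
21.1 [0.513  0.0552 0.1729] F [-0.0074  0.0049 -1.5974] op 11.534306175495251 yaw 78.90311477648095 j [ -6.2824  22.9152  98.2786  -0.0021  58.9874 -85.1844]
shift tool mm [-378.5      -2.2058  -55.9307]
```

{"fn": "send_rows", "kwargs": {
  "moves": "0 -12 0 -2 0; 0 -25 0 -3.7 0; 0 -25 0 -3.7 0; 0 -25 0 -3.7 0; 0 -25 0 -3.7 0; 0 -25 0 -3.7 0; 0 -25 0 -3.7 0; 0 -25 0 -3.7 0; 0 -25 0 -3.7 0; 0 -25 0 -3.7 0; 0 -25 0 -3.7 0; 0 -25 0 -3.7 0; 0 -25 0 -3.7 0; 0 -25 0 -3.7 0; 0 -25 0 -3.7 0; 0 -16 0 -2.2 0; 0 0 0 0 0; 0 0 0 0 0"
}}

```text
time_s: 22.6
position: [0.4956, -0.3271, 0.1731]
tcp_rot: [[0.194, -0.001, -0.981], [0.981, 0.002, 0.194], [0.002, -1.0, 0.002]]
force: [0.1, 0.2, -1.3]
opening: 0.137
```

{"fn": "send_rows", "kwargs": {
  "moves": "0 0 0 0 3; 0 0 0 0 6; 0 0 0 0 6; 0 0 0 0 6; 0 0 0 0 6; 0 0 0 0 6; 0 0 0 0 6; 0 0 0 0 6; 0 0 0 0 6; 0 0 0 0 6; 0 0 0 0 6; 0 0 0 0 6; 0 0 0 0 6; 0 0 0 0 6; 0 0 0 0 6; 0 0 0 0 0.7; 0 0 0 0 0; 0 0 0 0 0"
}}

```text
time_s: 24.1
position: [0.4964, -0.3256, 0.174]
tcp_rot: [[0.989, -0.001, 0.15], [-0.15, 0.001, 0.989], [-0.001, -1.0, 0.001]]
force: [-0.7, 0.2, -1.6]
opening: 0.136
```

```bash
python3 st.py .495 -.327 .1253
```

```text
24.1 [ 0.4964 -0.3256  0.174 ] F [-0.6504  0.2333 -1.6245] op 11.813606155993817 yaw -8.615630645756672 j [-44.0438  28.5818  87.3853   0.0098  64.0878 -35.4325]
shift tool mm [-1.1382 48.6926 -1.6235]
```

{"fn": "send_rows", "kwargs": {
  "moves": "0 0 15 -1 0; 0 0 15 0 0; 0 0 12 0 0; 0 0 6.5 0 0; 0 0 0 0 0; 0 0 0 0 0; 0 0 0 0 0; 0 0 0 0 0"
}}

```text
time_s: 24.77
position: [0.497, -0.3281, 0.1266]
tcp_rot: [[0.988, 0.001, 0.153], [-0.153, -0.001, 0.988], [0.002, -1.0, -0.001]]
force: [0.1, -0.4, -1.9]
opening: 0.133
```

```bash
python3 st.py .495 -.327 .1253; python3 look.py i.png 190,190,180 290,150,180; python3 - <<'E'
from h import *
np.set_printoptions(precision=4,suppress=True)
for n in("side","top"):
    p=capture(n); W=cloud(p); h=cv2.cvtColor(p["image"],cv2.COLOR_BGR2HSV)
    m=(h[...,0]>20)&(h[...,0]<35)&(h[...,1]>140)&(abs(W[...,0]-.5)<.07)&(abs(W[...,1]+.327)<.07)&(W[...,2]>.05)
    w=W[m]; print(n,m.sum(),np.median(w,0),np.percentile(w,3,axis=0),np.percentile(w,97,axis=0))
    for k,z in(("yellow_insert_c",.15),("view_point",.15),("viewer",.006),("flap_handle",.23)): print(k,[(round(e["p"],2),onz(p,*e["pixel"],z)) for e in mark_of(p,k)[:1]])
    if len(w)>20 and n=="side":
        u,s,v=np.linalg.svd(w-w.mean(0)); print("normal",v[2])
E
```

```text
24.7667 [ 0.497  -0.3281  0.1266] F [ 0.0982 -0.4191 -1.9108] op 11.58573106694937 yaw -8.775089017668163 j [-44.1773  32.0361  89.8143   0.0017  58.0405 -35.4031]
shift tool mm [-2.1115  1.2695  0.7984]
side 79 [ 0.4897 -0.3561  0.1639] [ 0.4856 -0.3642  0.1216] [ 0.4986 -0.3262  0.1922]
yellow_insert_c [(0.72, array([ 0.5014, -0.3198,  0.15  ]))]
view_point [(0.79, array([ 0.5076, -0.3174,  0.15  ]))]
viewer [(0.59, array([ 0.5036, -0.33  ,  0.006 ]))]
flap_handle []
normal [-0.9904  0.1239  0.0619]
  return _methods._mean(a, axis=axis, dtype=dtype,
  ret = um.true_divide(
Traceback (most recent call last):
IndexError: index -1 is out of bounds for axis 0 with size 0
```

View pics/i.png

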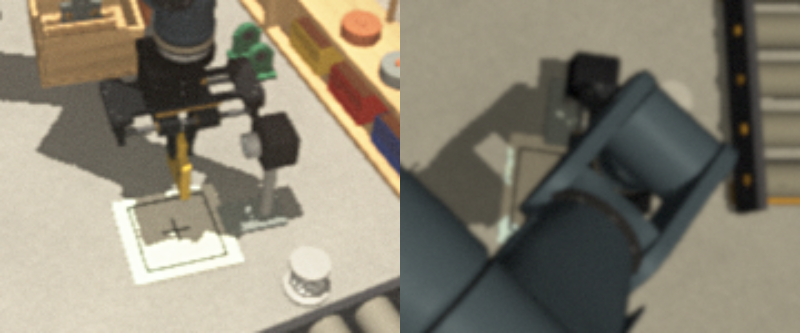

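```bash
python3 look.py k.png 130,70,250 60,100,250; python3 st.py
```

```text
25.2667 [ 0.4964 -0.3277  0.1257] F [-0.3402 -1.1639 -1.363 ] op 11.588731191721692 yaw -8.792155653571145 j [-44.1849  32.0925  89.8758  -0.0021  58.0264 -35.3916]
```

View pics/k.png

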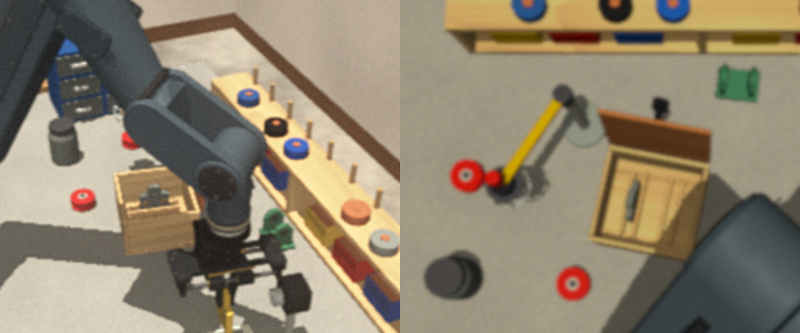

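The top view shows the lamp aside with its head near (505,180), the flap open at (655,135) and the grey insert still in its slot at (632,200). The wheels, canister and bracket are where they started. The side view shows the yellow insert held in front of the lens at (228,300).

```bash
python3 -c "
from rig import *
print(hand_in())"
```

```text
the job is handed in; nothing more can be done
None
```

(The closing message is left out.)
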